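Grade a brittle ceramic tube on the ring gauge

ROBOT

A 7-joint arm with a two-finger parallel gripper is mounted at the origin on the work surface. World frame = base frame: x ahead of the robot, y to its left, z up, the work surface at z = 0. Lengths are in mm, angles in rad, forces in N, time in s.
With the tool pointing down it reaches from about 400 to 875 mm from the base axis. Payload 19.3 kg.
Tool frame: the origin (TCP) lies at the very end of the fingers, on their centre line; the grasp point (between the pads) lies 19 mm behind it; z points along the fingers, y is the line along which they close (so a half turn about z gives the same grasp; the last joint's range is limited). The gripper opens to 85 mm and grips with 20 to 120 N. Pads are 22 mm wide; open, the fingers measure 114 mm over their backs; the gripper's body (76 mm by 85 mm) begins 54 mm behind the grasp point. The pads swing forward as they close: fully open they stand 13 mm farther back than shut.
Start: joints at [1.258, 0.521, -0.036, 1.599, 0.021, 1.021, -0.113], TCP at [150.235, -606.666, 231.291] pointing down, gripper open.
Joint ranges: [-2.91, 2.91], [-0.3, 2.13], [-1.5, 1.42], [0.17, 2.43], [-1.26, 4.41], [0.16, 1.93], [-2.52, 2.52]. Speed limits (rad/s): [1.89, 1.89, 2.39, 2.39, 3.01, 3.01, 3.01].

INTERFACE

Orientations are given as a unit quaternion [x, y, z, w].
In Python, from workcell import manip gives the robot as it stands.
- The arm moves only by the tool arm_command, never from a script. Its argument "series" is a list of rows, each an object of numbers: "tx", "ty", "tz": the shift along the world's x, y, z as a fraction of full scale; "yaw": the turn about the world's z as a fraction of full scale; "gripper": the opening, from 0 (shut) to 1 (fully open). A call has 1 to 10 rows; each row shifts and turns the commanded pose from where the row before left it; what a row does not reach is not made up. Full scale, the value 1, is 20 mm for a shift and 8 degrees for a turn. A row lasts 1/8 s, in which the tool goes at most 62.5 mm and 10.7 degrees, less where a joint would pass 70% of its speed; a pose out of reach is approached as far as the arm can. A call with a number of a shift or a turn outside -1 to 1 is refused whole. A call with a gripper value outside its range is refused whole. The fingers move at their own pace and stop on an object; the grip force is fixed at half the most. Time passes only in rows, so rows that do not move let the fingers close. It gives the time, the measured TCP pose, the force, the opening and the grip force at its end, in the units of the state.
- manip.read_state(): the state, without advancing time (a new reading comes with each control period).
- manip.capture(name): name is "scene" or "top"; returns a dict with "pixels" (384x512x3 uint8, red, green, blue), "range_z" (384x512 float32, mm along the optical axis (not along the pixel's ray), 0 where there is no reading), "camera_matrix" (3x3 intrinsics, pixels), "world_from_camera" (4x4, takes a point from camera to world coordinates). Camera axes: x right, y down, z forward; pixel columns grow to the right and rows downward; lengths in mm; the calibration is good to about 2 mm. A picture is of the moment at which its call begins.
- manip.finish_job(): hands the job in; it is judged then, once.
The state is a dict: "t": time; "joint_positions": joint angles; "dq": joint speeds; "tau": joint torques, N m; "eef_pos": TCP position; "tool_rot": TCP orientation; "ft_force": force on the tool from outside, world axes, zero at the start; "moment": the same for the moment, N m; "width": opening from 0.0 (shut) to 1.0 (fully open); "finger_force": force on a finger pad.
Only numpy, scipy, OpenCV 4.12 (cv2) and the standard library are available. Lean on these libraries where they do the work, as an engineer would, in place of code of your own. Each camera call takes 0.05 s, during which the arm holds its last target. There are 200 camera calls.

TASK

Grade the ceramic tube that lies in the rack's orange middle groove: holding it gently, feed it straight through the row of rings on the sizing gauge, widest ring first, until one ring stops it, just touching, then draw it back out and lay it down softly in the cradle of the same colour as the ring that stopped it. The tubes are brittle: grip with no more than about 40 N and never push or drop one hard against anything (20 N chips it). Leave the other two tubes and everything else on the bench where they are.

Things in the scene. Friction and masses are not known exactly. Their poses are not given: they have to be found in the camera images.
- tube_large_center (a point): Centre (on the axis, at mid-length) of the large tube: white brittle ceramic tube, 40 mm outside diameter, 170 mm long, lying along its own x axis; both ends alike. About 0.22 kg. Lying in a V (rack or cradle) its axis is 58 mm above the bench.
- tube_medium_center (a point): Centre (on the axis, at mid-length) of the medium tube: white brittle ceramic tube, 33 mm outside diameter, 170 mm long, lying along its own x axis; both ends alike. About 0.17 kg. Lying in a V (rack or cradle) its axis is 53 mm above the bench.
- tube_small_center (a point): Centre (on the axis, at mid-length) of the small tube: white brittle ceramic tube, 26 mm outside diameter, 170 mm long, lying along its own x axis; both ends alike. About 0.12 kg. Lying in a V (rack or cradle) its axis is 48 mm above the bench.
- rack: Fixed aluminium rack, base 150 x 204 x 8 mm, origin under its centre at bench level. Three grooves along its x at y = -68, 0 (lined orange) and +68 mm (grey), a tube in each, in any order, centre within 10 mm of x = 0. A groove is two 90 degree V blocks at x = -60 and +60 mm, 16 mm wide, vertex 30 mm and top 50 mm above the bench, 44 mm across.
- gauge_mouth (a point): Fixed sizing gauge: four steel rings in a row, 62 mm outside, 12 mm thick. Point: on their level axis, 75 mm above the bench, at the first ring's front face; +x is the feed direction, z up. Front faces at x = 0, 22, 44, 66 mm; bores 44 (plain), 37 (blue band), 30 (yellow), 23 mm (green). The blue ring stops the 40 mm tube, yellow the 33, green the 26. Nothing yields.
- gauge: The same sizing gauge: origin at bench level, 75 mm straight below gauge_mouth, same axes. Its steel base is 16 mm high and spans x = -13 to +91 mm, y = -45 to +45 mm.
- cradle_blue: Fixed blue cradle for tubes that the blue ring stops (large tube): base plate 150 x 64 x 8 mm, origin at bench level under its centre, tube lies along its x on two 90 degree V blocks at x = -60 and +60 mm (16 mm wide, vertex 30 mm above the bench, flanks reaching 22 mm to each side and 50 mm above the bench).
- cradle_yellow: Fixed yellow cradle for tubes that the yellow ring stops (medium tube): base plate 150 x 64 x 8 mm, origin at bench level under its centre, tube lies along its x on two 90 degree V blocks at x = -60 and +60 mm (16 mm wide, vertex 30 mm above the bench, flanks reaching 22 mm to each side and 50 mm above the bench).
- cradle_green: Fixed green cradle for tubes that the green ring stops (small tube): base plate 150 x 64 x 8 mm, origin at bench level under its centre, tube lies along its x on two 90 degree V blocks at x = -60 and +60 mm (16 mm wide, vertex 30 mm above the bench, flanks reaching 22 mm to each side and 50 mm above the bench).
- sanitizer: Bystander: white pump bottle with blue label, 50 mm diameter, 178 mm tall, spout reaching 38 mm from its axis; origin at the centre of its underside.
- swab_jar: Bystander: white jar with blue lid, 52 mm diameter, 110 mm tall; origin at the centre of its underside.
- calliper: Bystander: digital calliper lying flat, 225 mm long along its x, 15 mm high; origin at the centre of its underside.
- pocket_microscope: Bystander: black and silver pocket microscope lying, 150 mm long along its x, 41 mm high; origin at the centre of its underside.
- tape_reel: Bystander: flat white and black component reel, 180 mm diameter, 13 mm high; origin at the centre of its underside.
- gauge_case: Bystander: closed wooden case, 80 x 150 x 46 mm; origin at the centre of its underside.
- mouse: Bystander: white computer mouse on a mat, 36 mm high; origin at the centre of its underside.

How it is judged (in metres and radians):
On the way:
1. the middle tube has been fed through the gauge until its leading end touches the ring that stops it (within 2 mm, with light contact), the other two tubes still in the rack (((x of tube_large_center in the frame of gauge_mouth between -0.065 and -0.06 m and y of tube_large_center in the frame of gauge_mouth between -0.01 and 0.01 m and z of tube_large_center in the frame of gauge_mouth between -0.01 and 0.01 m and angle between the x axis of tube_large and the x axis of gauge, either way round below 0.12 rad and contact force between tube_large and gauge above 0.5 N and x of tube_medium_center in the frame of rack between -0.03 and 0.03 m and z of tube_medium_center in the frame of rack between 0.0473345 and 0.0593345 m and (y of tube_medium_center in the frame of rack between -0.076 and -0.06 m or y of tube_medium_center in the frame of rack between 0.06 and 0.076 m) and x of tube_small_center in the frame of rack between -0.03 and 0.03 m and z of tube_small_center in the frame of rack between 0.0423848 and 0.0543848 m and (y of tube_small_center in the frame of rack between -0.076 and -0.06 m or y of tube_small_center in the frame of rack between 0.06 and 0.076 m)) or (x of tube_medium_center in the frame of gauge_mouth between -0.043 and -0.038 m and y of tube_medium_center in the frame of gauge_mouth between -0.01 and 0.01 m and z of tube_medium_center in the frame of gauge_mouth between -0.01 and 0.01 m and angle between the x axis of tube_medium and the x axis of gauge, either way round below 0.12 rad and contact force between tube_medium and gauge above 0.5 N and x of tube_large_center in the frame of rack between -0.03 and 0.03 m and z of tube_large_center in the frame of rack between 0.0522843 and 0.0642843 m and (y of tube_large_center in the frame of rack between -0.076 and -0.06 m or y of tube_large_center in the frame of rack between 0.06 and 0.076 m) and x of tube_small_center in the frame of rack between -0.03 and 0.03 m and z of tube_small_center in the frame of rack between 0.0423848 and 0.0543848 m and (y of tube_small_center in the frame of rack between -0.076 and -0.06 m or y of tube_small_center in the frame of rack between 0.06 and 0.076 m)) or (x of tube_small_center in the frame of gauge_mouth between -0.021 and -0.016 m and y of tube_small_center in the frame of gauge_mouth between -0.01 and 0.01 m and z of tube_small_center in the frame of gauge_mouth between -0.01 and 0.01 m and angle between the x axis of tube_small and the x axis of gauge, either way round below 0.12 rad and contact force between tube_small and gauge above 0.5 N and x of tube_large_center in the frame of rack between -0.03 and 0.03 m and z of tube_large_center in the frame of rack between 0.0522843 and 0.0642843 m and (y of tube_large_center in the frame of rack between -0.076 and -0.06 m or y of tube_large_center in the frame of rack between 0.06 and 0.076 m) and x of tube_medium_center in the frame of rack between -0.03 and 0.03 m and z of tube_medium_center in the frame of rack between 0.0473345 and 0.0593345 m and (y of tube_medium_center in the frame of rack between -0.076 and -0.06 m or y of tube_medium_center in the frame of rack between 0.06 and 0.076 m)))).
At the end, for the whole second after the job is handed in: The middle groove's tube lies released and at rest in the Vs of the cradle of its ring's colour (40 mm blue, 33 mm yellow, 26 mm green): axis within 0.1 rad, centre within 25 mm lengthwise, 6 mm sideways and in height. The other two tubes still lie in the rack's outer grooves (((x of tube_large_center in the frame of cradle_blue between -0.025 and 0.025 m and y of tube_large_center in the frame of cradle_blue between -0.006 and 0.006 m and z of tube_large_center in the frame of cradle_blue between 0.0522843 and 0.0642843 m and angle between the x axis of tube_large and the x axis of cradle_blue, either way round below 0.1 rad and linear speed of tube_large below 0.02 m/s and contact force between the fingers and tube_large below 0.1 N and x of tube_medium_center in the frame of rack between -0.03 and 0.03 m and z of tube_medium_center in the frame of rack between 0.0473345 and 0.0593345 m and (y of tube_medium_center in the frame of rack between -0.076 and -0.06 m or y of tube_medium_center in the frame of rack between 0.06 and 0.076 m) and x of tube_small_center in the frame of rack between -0.03 and 0.03 m and z of tube_small_center in the frame of rack between 0.0423848 and 0.0543848 m and (y of tube_small_center in the frame of rack between -0.076 and -0.06 m or y of tube_small_center in the frame of rack between 0.06 and 0.076 m)) or (x of tube_medium_center in the frame of cradle_yellow between -0.025 and 0.025 m and y of tube_medium_center in the frame of cradle_yellow between -0.006 and 0.006 m and z of tube_medium_center in the frame of cradle_yellow between 0.0473345 and 0.0593345 m and angle between the x axis of tube_medium and the x axis of cradle_yellow, either way round below 0.1 rad and linear speed of tube_medium below 0.02 m/s and contact force between the fingers and tube_medium below 0.1 N and x of tube_large_center in the frame of rack between -0.03 and 0.03 m and z of tube_large_center in the frame of rack between 0.0522843 and 0.0642843 m and (y of tube_large_center in the frame of rack between -0.076 and -0.06 m or y of tube_large_center in the frame of rack between 0.06 and 0.076 m) and x of tube_small_center in the frame of rack between -0.03 and 0.03 m and z of tube_small_center in the frame of rack between 0.0423848 and 0.0543848 m and (y of tube_small_center in the frame of rack between -0.076 and -0.06 m or y of tube_small_center in the frame of rack between 0.06 and 0.076 m)) or (x of tube_small_center in the frame of cradle_green between -0.025 and 0.025 m and y of tube_small_center in the frame of cradle_green between -0.006 and 0.006 m and z of tube_small_center in the frame of cradle_green between 0.0423848 and 0.0543848 m and angle between the x axis of tube_small and the x axis of cradle_green, either way round below 0.1 rad and linear speed of tube_small below 0.02 m/s and contact force between the fingers and tube_small below 0.1 N and x of tube_large_center in the frame of rack between -0.03 and 0.03 m and z of tube_large_center in the frame of rack between 0.0522843 and 0.0642843 m and (y of tube_large_center in the frame of rack between -0.076 and -0.06 m or y of tube_large_center in the frame of rack between 0.06 and 0.076 m) and x of tube_medium_center in the frame of rack between -0.03 and 0.03 m and z of tube_medium_center in the frame of rack between 0.0473345 and 0.0593345 m and (y of tube_medium_center in the frame of rack between -0.076 and -0.06 m or y of tube_medium_center in the frame of rack between 0.06 and 0.076 m)))); the robot touches nothing.
It fails at once if a tube is squeezed with more than 50 N by each finger (contact force between the fingers and tube_large above 100 N or contact force between the fingers and tube_medium above 100 N or contact force between the fingers and tube_small above 100 N).
It fails at once if a tube is pressed or knocked with more than 20 N against the gauge, a cradle or the bench, or with more than 45 N against the rack (contact force between any of tube_large, tube_medium, tube_small and gauge above 20 N or contact force between any of tube_large, tube_medium, tube_small and table above 20 N or contact force between any of tube_large, tube_medium, tube_small and cradle_blue above 20 N or contact force between any of tube_large, tube_medium, tube_small and cradle_yellow above 20 N or contact force between any of tube_large, tube_medium, tube_small and cradle_green above 20 N or contact force between any of tube_large, tube_medium, tube_small and rack above 45 N).
It fails at once if a bystander is moved more than 20 mm (distance of any of sanitizer, swab_jar, calliper, pocket_microscope, tape_reel, gauge_case, mouse from where it was at the start of the episode above 0.02 m).
It fails at once if a tube is dropped (moves faster than 0.5 m/s out of the fingers, a fall of about 13 mm) ((linear speed of tube_large above 0.5 m/s and contact force between the fingers and tube_large below 0.1 N) or (linear speed of tube_medium above 0.5 m/s and contact force between the fingers and tube_medium below 0.1 N) or (linear speed of tube_small above 0.5 m/s and contact force between the fingers and tube_small below 0.1 N)).
It fails at once if the robot knocks the gauge with more than 20 N (contact force between any of the fingers, the arm and gauge above 20 N).
It also fails if it takes over 64 s, if anything falls off the work surface, if the arm or the gripper's body presses on something with over 40 N, if the wrist force passes 120 N, or if a joint passes its speed limit or range.

## Working session

There is one attempt and no reset: what is moved stays moved. The work goes in short steps, Python scripts to look and compute and a tool call to move; the robot and the scene stay as the last step left them, time stands still between calls to the robot, and variables do not carry over. Pictures are saved under pics/ and viewed, at most 10 in all, crops included, and the job is handed in when it is done.

Besides the shell and the picture viewer there is one more tool, called by a JSON object that holds its "fn" and its "kwargs", one argument or row to a line. arm_command: Moves the arm, as the interface text tells. Shift numbers are shares of 20 mm and turn numbers shares of 8 degrees, none past 1 either way. Its arguments: {"type":"object","properties":{"series":{"type":"array"}},"required":["series"]}

```bash
mkdir -p pics; cat > h.py <<'E'
import numpy as np, cv2
from workcell import manip
def grab(n):
    c=manip.capture(n); np.savez(f'{n}.npz',**c); return c
def cloud(c):
    z=c['range_z'].astype(float);K=c['camera_matrix'];v,u=np.mgrid[:384,:512]
    p=np.stack([(u-K[0,2])/K[0,0]*z,(v-K[1,2])/K[1,1]*z,z,np.ones_like(z)],-1)
    w=p@c['world_from_camera'].T
    w=w[...,:3]; w[z==0]=np.nan; return w
E
python3 - <<'E'
from h import *
for n in('top','scene'):
    c=grab(n);cv2.imwrite(f'pics/{n}0.png',cv2.resize(c['pixels'][...,::-1],(800,600),interpolation=cv2.INTER_CUBIC))
    print(c['world_from_camera'].round(2).tolist(),c['camera_matrix'].round(1).tolist())
s=manip.read_state();print(s)
E
```

```text
[[0.05, -0.98, 0.21, 214.75], [-1.0, -0.05, 0.01, 18.84], [-0.0, -0.21, -0.98, 1445.94], [0.0, 0.0, 0.0, 1.0]] [[486.3, 0.0, 258.6], [0.0, 486.3, 182.4], [0.0, 0.0, 1.0]]
[[0.04, 0.7, -0.71, 1534.05], [1.0, -0.04, 0.02, -4.87], [-0.01, -0.71, -0.7, 1070.88], [0.0, 0.0, 0.0, 1.0]] [[495.5, 0.0, 256.8], [0.0, 495.5, 186.1], [0.0, 0.0, 1.0]]
{'t': 0.1, 'joint_positions': array([ 1.25781975,  0.52191892, -0.03630835,  1.59989879,  0.02121613,
        1.02112486, -0.11281608]), 'dq': array([ 6.90049846e-04, -7.67265246e-04,  1.29400383e-03, -1.89616914e-03,
        9.27843420e-05, -3.40119064e-04,  1.90503819e-04]), 'tau': array([ 6.38477897e-03, -9.28474903e+01,  1.98505439e+00, -3.70530331e+01,
        1.81775173e-02,  5.23723618e-03, -6.45333046e-06]), 'eef_pos': array([ 150.13537875, -606.41127569,  230.82432582]), 'tool_rot': array([ 9.92643555e-01,  1.21072454e-01, -1.02906973e-04, -4.71215244e-04]), 'ft_force': array([-0.31969995, -0.0680878 , -0.08686967]), 'moment': array([ 0.03887154, -0.00276604,  0.00014574]), 'finger_force': 0.0, 'width': 1.00200634908624}
```

View pics/top0.png

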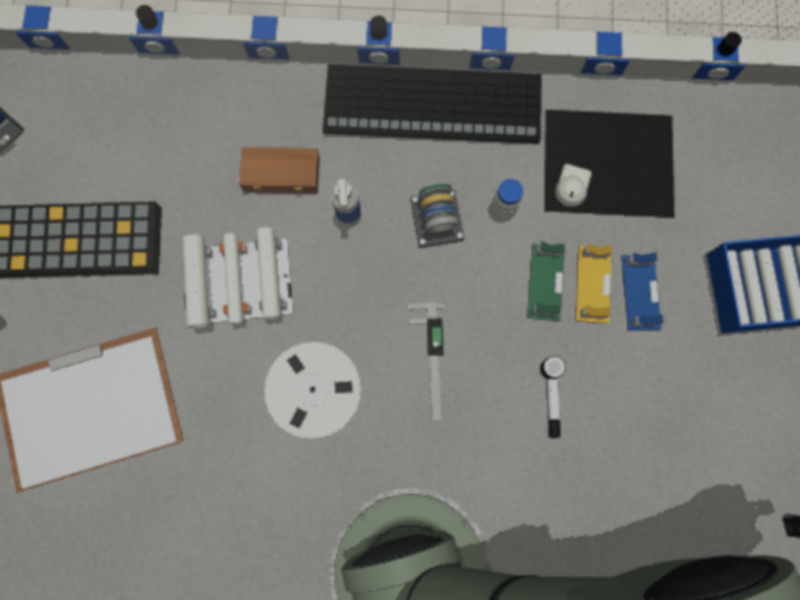

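View pics/scene0.png

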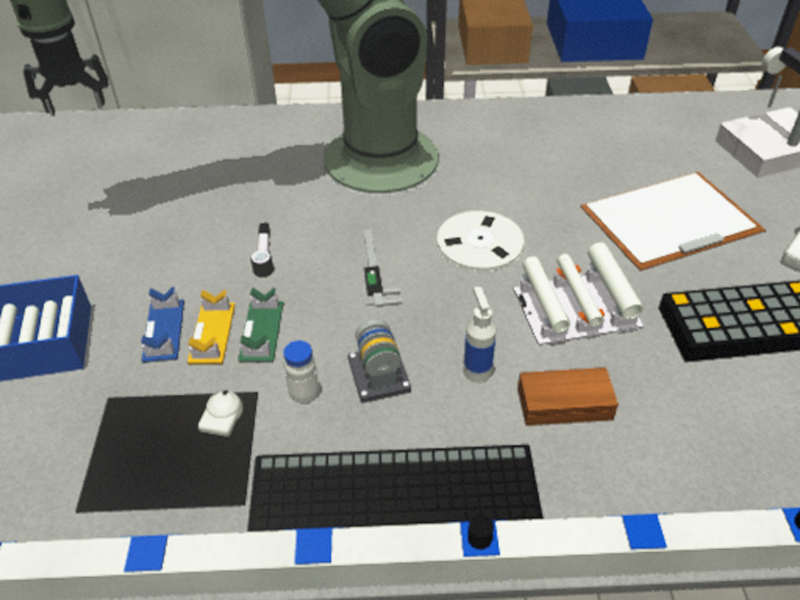

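The top view shows the rack at about (237,278), the gauge at (438,213) with the plain ring nearest the robot (so the feed is roughly +x), and the cradles at (546,281) green, (594,284) yellow and (641,290) blue. The middle tube looks the thinnest. Next I'll fit the clouds.

```bash
cat > fit.py <<'E'
from h import *
from scipy.optimize import least_squares
T=dict(np.load('top.npz'));S=dict(np.load('scene.npz'))
W={'T':cloud(T),'S':cloud(S)};C={'T':T['pixels'],'S':S['pixels']}
def at(u,v): return W['T'][int(v*.64),int(u*.64)]
def near(k,cx,cy,rx,ry,z0,z1):
    w=W[k];m=(abs(w[...,0]-cx)<rx)&(abs(w[...,1]-cy)<ry)&(w[...,2]>z0)&(w[...,2]<z1);return w[m],C[k][m].astype(int)
def cyl(P,c0,yaw0,R=None,zfix=None):
    # level axis: params offset n, yaw, z, R
    def unpack(p):return p[0],p[1],(zfix if zfix is not None else p[2]),(R if R else p[3])
    def f(p):
        d,y,z,r=unpack(p);q=(P[:,:2]-c0)@np.array([-np.sin(y),np.cos(y)])-d
        return np.hypot(q,P[:,2]-z)-r
    s=least_squares(f,[0,yaw0,(zfix or 50),(R or 16)],loss='soft_l1',f_scale=2)
    return unpack(s.x),np.sqrt(np.mean(s.fun**2))
E
python3 - <<'E'
from fit import *
for n,u,v in [('tubeL',195,280),('tubeM',233,278),('tubeR',269,273),('gauge',438,213),('green',546,281),('yel',594,284),('blue',641,290),('sanit',345,200),('jar',510,190),('case',280,170)]:
    print(n,at(u,v).round(1))
print('bench',at(380,280).round(1))
for k in 'TS':
  for n,u,v in [('L',195,280),('M',233,278),('R',269,273)]:
    c=at(u,v); P,_=near(k,c[0],c[1],110,26,33,90)
    for _ in range(2):
        (d,y,z,r),e=cyl(P,c[:2],0.0)
        q=(P[:,:2]-c[:2])@np.array([-np.sin(y),np.cos(y)])-d
        P=P[abs(np.hypot(q,P[:,2]-z)-r)<5]
    s=(P[:,:2]-c[:2])@np.array([np.cos(y),np.sin(y)])
    print(k,n,len(P),'d,yaw,z,r',np.round([d,y,z,r],3),'rms',round(e,2),'ends',np.percentile(s,[0,1,99,100]).round(1),'maxz',np.percentile(P[:,2],98).round(1))
E
```

```text
tubeL [501.  423.   78.9]
tubeM [514.7 356.2  60.1]
tubeR [525.  288.   69.5]
gauge [647.2 -19.9  98.7]
green [ 550.1 -236.3   12.1]
yel [ 550.  -331.1    6.8]
blue [ 542.2 -421.7    7. ]
sanit [635.3 146.9 180.6]
jar [ 694.7 -150.1  112.7]
case [736.6 289.4  48. ]
bench [535.4  83.9   3.8]
T L 777 d,yaw,z,r [ 3.035  0.157 59.    19.064] rms 2.14 ends [-82.6 -81.9  86.6  88.8] maxz 81.4
T M 511 d,yaw,z,r [ 3.618  0.158 48.219 13.2  ] rms 2.26 ends [-85.2 -84.6  82.2  83.2] maxz 65.0
T R 632 d,yaw,z,r [ 4.694  0.167 53.203 16.748] rms 2.22 ends [-82.6 -80.8  84.8  87.1] maxz 73.5
S L 655 d,yaw,z,r [ 2.785  0.157 58.065 18.367] rms 2.01 ends [-82.7 -81.1  88.9  90.7] maxz 78.9
S M 441 d,yaw,z,r [ 3.091  0.166 47.709 12.227] rms 1.91 ends [-86.9 -81.6  86.5  87.5] maxz 62.6
S R 551 d,yaw,z,r [ 4.307  0.167 52.488 15.56 ] rms 1.92 ends [-85.6 -79.6  89.6  91.5] maxz 70.9
```

```bash
python3 - <<'E'
from h import *
T=np.load('top.npz')['pixels'];S=np.load('scene.npz')['pixels']
z=lambda a,x,y,w,h:cv2.resize(a[y:y+h,x:x+w,::-1],(400,300),interpolation=cv2.INTER_CUBIC)
a=np.vstack([np.hstack([z(T,110,140,88,66),z(T,240,105,88,66)]),np.hstack([z(S,320,150,100,75),z(S,205,195,88,66)])])
cv2.imwrite('pics/crop.png',a)
E
```

```text
(no output)
```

View pics/crop.png

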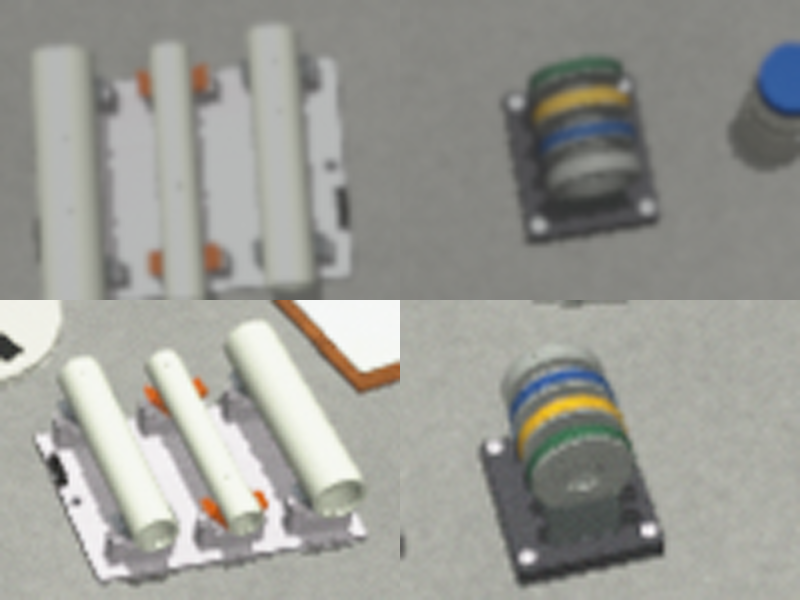

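The crops show that the thin middle tube is the small one (fit r≈13, axis z≈48), so its cradle should be green. The gauge's plain ring faces the robot and its green ring is at the far side. Now I'll fit the gauge and the green cradle.

```bash
python3 - <<'E'
from fit import *
g=np.array([640.,-22.])
for k in 'TS':
    P,c=near(k,g[0],g[1],60,45,60,120)
    for _ in range(2):
        (d,y,z,r),e=cyl(P,g,0.1,R=31)
        q=(P[:,:2]-g)@np.array([-np.sin(y),np.cos(y)])-d
        P=P[abs(np.hypot(q,P[:,2]-z)-r)<4]
    s=(P[:,:2]-g)@np.array([np.cos(y),np.sin(y)])
    print(k,len(P),'d,yaw,z',np.round([d,y,z],3),'rms',round(e,2),'ends',np.percentile(s,[0,1,5,95,99,100]).round(1))
    hi,edges=np.histogram(s[P[:,2]>85],bins=np.arange(-60,60,4));print(hi)
    B,_=near(k,g[0],g[1],75,65,10,24);r=cv2.minAreaRect(B[:,:2].astype(np.float32));print(' base',len(B),r)
# cradle colours
for k in 'TS':
  for n,cy in [('green',-236),('yel',-331)]:
    P,c=near(k,548,cy,100,48,4,60)
    r=cv2.minAreaRect(P[:,:2].astype(np.float32));print(k,n,len(P),np.round(r[0],1),np.round(r[1],1),round(r[2],2))
    B=P[P[:,2]>40]
    ys=B-[548,cy,0]
    for sgn in(1,-1):
        A=B[sgn*(B[:,0]-548)>0]; print('  vblock',len(A),A.mean(0).round(1),A.min(0).round(1),A.max(0).round(1))
# rack plates
  P,c=near(k,514,357,120,130,4,14);r=cv2.minAreaRect(P[:,:2].astype(np.float32));print(k,'rack',np.round(r[0],1),np.round(r[1],1),round(r[2],2))
for k in 'TS':
  w=W[k];m=(abs(w[...,0]-560)<20)&(abs(w[...,1]-80)<20);print('benchz',np.nanmedian(w[...,2][m]), np.nanstd(w[...,2][m]))
E
```

```text
T 150 d,yaw,z [-20.863   1.72   77.968] rms 2.25 ends [-33.4 -32.7 -28.8  25.6  29.8  31.3]
[ 0  0  0  0  0  0  2  3  3  4  9  9  8 15  7 10 13  8  9  7  3  2  2  0
  0  0  0  0  0]
 base 374 ((640.500244140625, -29.062294006347656), (145.13999938964844, 114.71719360351562), 2.8861420154571533)
S 161 d,yaw,z [-22.933  20.02  120.165] rms 2.24 ends [-31.6 -30.1 -26.   48.9  54.2  57.2]
[ 0  0  0  0  0  0  0  4  7  6  9 12 11 10 11  4  4  8  7  7 12 12  3  7
  5  8  2  8  3]
 base 426 ((665.1317138671875, -20.083240509033203), (106.51939392089844, 90.22090911865234), 12.307670593261719)
T green 1138 [ 547.5 -235.9] [198.4  94.8] 0.32
  vblock 52 [ 607.2 -241.    46.2] [ 599.3 -261.7   40. ] [ 617.3 -216.7   52.9]
  vblock 58 [ 488.  -236.8   45.7] [ 479.8 -258.3   40.3] [ 496.6 -211.6   56.6]
T yel 1160 [ 547.7 -330.4] [199.2  95.4] 0.48
  vblock 53 [ 608.5 -332.5   46.6] [ 599.1 -354.9   40.2] [ 616.7 -308.    55.9]
  vblock 59 [ 488.4 -327.9   46.6] [ 480.7 -350.2   40.1] [ 497.4 -302.4   54.7]
T rack [514.2 357. ] [259.9 239.3] 89.98
S green 873 [ 550.9 -229.8] [ 78.8 150.7] 87.2
  vblock 43 [ 609.  -241.6   44.4] [ 598.1 -264.1   40.2] [ 618.8 -217.8   50.9]
  vblock 33 [ 490.1 -236.1   45.2] [ 479.8 -255.9   40.1] [ 497.4 -212.2   50. ]
S yel 876 [ 556.2 -337.6] [ 81.8 163.8] 87.53
  vblock 45 [ 610.1 -332.5   44.9] [ 600.9 -355.1   40.1] [ 619.6 -308.5   50.3]
  vblock 37 [ 491.1 -328.3   45.2] [ 480.9 -350.1   40.3] [ 500.5 -304.4   51.9]
S rack [506.1 352.2] [232.  239.5] 2.0
benchz 0.36906429478949576 2.9466129008838
benchz -1.94012116634849 2.1070579203441677
```

```bash
cat >> fit.py <<'E'
def ray(c,u,v,z):
    M=c['world_from_camera'];d=M[:3,:3]@np.linalg.inv(c['camera_matrix'])@[u,v,1];o=M[:3,3];return (o+d*(z-o[2])/d[2])[:2]
def cent(c,u,v,h=3):
    g=cv2.cvtColor(c['pixels'],cv2.COLOR_RGB2GRAY).astype(float);u0,v0=int(round(u)),int(round(v))
    p=g[v0-h:v0+h+1,u0-h:u0+h+1];w=np.clip(p-np.percentile(p,70),0,None);yy,xx=np.mgrid[-h:h+1,-h:h+1]
    return u0+(w*xx).sum()/w.sum(),v0+(w*yy).sum()/w.sum()
E
python3 - <<'E'
from fit import *
f=88/400
scr={}
for k,c,L in [('T',T,[(516,103,240,105),(624,85,240,105),(539,226,240,105),(648,207,240,105)]),('S',S,[(495,447,205,195),(648,530,205,195),(527,556,205,195)])]:
    scr[k]=[]
    for a,b,x,y in L:
        u,v=x+(a-400)*f-.5,y+(b-(300 if k=='S' else 0))*f-.5
        uu,vv=cent(c,u,v);q=ray(c,uu,vv,17);scr[k].append(q);print(k,(round(u,1),round(v,1)),(round(uu,1),round(vv,1)),q.round(1))
t=scr['T'];print('T centre',np.mean(t,0).round(1),'yaw',[np.arctan2(*(a-b)[::-1]).round(3) for a,b in((t[0],t[2]),(t[1],t[3]))],[np.arctan2(*(a-b)[::-1]).round(3)-np.pi/2 for a,b in((t[0],t[1]),(t[2],t[3]))])
g=np.array([640.,-22.])
for k in 'TS':
  for lim in (60,):
    P,c=near(k,g[0],g[1],55,40,70,115)
    def fun(p):
        q=(P[:,:2]-g)@np.array([-np.sin(p[1]),np.cos(p[1])])-p[0];r=np.hypot(q,P[:,2]-p[2])-31
        return np.where(r<-4,-4,r)
    s=least_squares(fun,[0,.15,75],bounds=([-20,-.1,70],[20,.4,80]),loss='soft_l1',f_scale=1.5)
    q=(P[:,:2]-g)@[np.cos(s.x[1]),np.sin(s.x[1])]
    ok=abs(s.fun)<3
    print(k,len(P),ok.sum(),s.x.round(3),np.percentile(q[ok],[1,99]))
    # colour bands
    R,G,B=C[k][...,0].astype(int),C[k][...,1].astype(int),C[k][...,2].astype(int)
    w=W[k];n=(abs(w[...,0]-640)<60)&(abs(w[...,1]+22)<45)&(w[...,2]>60)
    for nm,m in [('blue',(B>R+40)),('yel',(R>B+60)),('green',(G>R+20)&(G>B+8))]:
        m=m&n;p=w[m];
        if len(p)>3: print('  ',nm,len(p),p.mean(0).round(1),'uv',np.argwhere(m).mean(0).round(1))
E
```

```text
T (265.0, 127.2) (np.float64(264.9), np.float64(126.7)) [700.8  25.5]
T (288.8, 123.2) (np.float64(289.0), np.float64(123.3)) [715.8 -48.3]
T (270.1, 154.2) (np.float64(270.0), np.float64(154.1)) [614.2   5.8]
T (294.1, 150.0) (np.float64(294.2), np.float64(149.9)) [631.3 -67.4]
S (225.4, 226.8) (np.float64(225.2), np.float64(226.6)) [627.8 -65.9]
S (259.1, 245.1) (np.float64(259.5), np.float64(244.9)) [697.4  26.9]
S (232.4, 250.8) (np.float64(232.4), np.float64(251.2)) [715.  -46.3]
T centre [665.5 -21.1] yaw [np.float64(0.223), np.float64(0.222)] [np.float64(0.20020367320510335), np.float64(0.2292036732051035)]
T 427 261 [-3.789  0.224 75.861] [-15.08309329  59.47331969]
   blue 37 [653.6 -21.7 103.8] uv [133.4 280.8]
   yel 51 [674.9 -15.8 102.9] uv [126.4 279.1]
   green 22 [695.5 -10.8 105.5] uv [119.2 277.7]
S 435 296 [-3.843  0.241 72.628] [-14.32889463  59.01328578]
   blue 45 [653.  -25.3  99.6] uv [212.9 238.8]
   yel 71 [672.7 -21.2  96.5] uv [219.2 240.5]
   green 43 [691.6 -12.5  98.5] uv [224. 244.]
```

The gauge axis yaw is about 0.222 rad, with the mouth near (626,-29). The tube centre is near (514,359.5) with yaw 0.162. The green cradle is near (548.5,-238) with yaw about -0.044. I'll start moving, keeping more than 400 mm from the base.

{"fn": "arm_command", "kwargs": {
  "series": [
    {"tx": 0.97,"ty": 0.58,"gripper": 0.6},
    {"tx": 0.97,"ty": 0.58,"gripper": 0.6},
    {"tx": 0.97,"ty": 0.58,"gripper": 0.6},
    {"tx": 0.97,"ty": 0.58,"gripper": 0.6},
    {"tx": 0.97,"ty": 0.58,"gripper": 0.6},
    {"tx": 0.97,"ty": 0.58,"gripper": 0.6},
    {"tx": 0.97,"ty": 0.58,"gripper": 0.6},
    {"tx": 0.97,"ty": 0.58,"gripper": 0.6},
    {"tx": 0.97,"ty": 0.58,"gripper": 0.6},
    {"tx": 0.97,"ty": 0.58,"gripper": 0.6}
  ]
}}

```text
schema error: expected keys tx, ty, tz, yaw, gripper
```

{"fn": "arm_command", "kwargs": {
  "series": [
    {"tx": 0.97,"ty": 0.58,"gripper": 0.6},
    {"tx": 0.97,"ty": 0.58,"gripper": 0.6},
    {"tx": 0.97,"ty": 0.58,"gripper": 0.6},
    {"tx": 0.97,"ty": 0.58,"gripper": 0.6},
    {"tx": 0.97,"ty": 0.58,"gripper": 0.6},
    {"tx": 0.97,"ty": 0.58,"gripper": 0.6},
    {"tx": 0.97,"ty": 0.58,"gripper": 0.6},
    {"tx": 0.97,"ty": 0.58,"gripper": 0.6},
    {"ty": 1,"gripper": 0.6},
    {"ty": 1,"gripper": 0.6}
  ]
}}

```text
schema error: expected keys tx, ty, tz, yaw, gripper
```

{"fn": "arm_command", "kwargs": {
  "series": [
    {"ty": 1,"gripper": 0.6},
    {"ty": 1,"gripper": 0.6},
    {"ty": 1,"gripper": 0.6},
    {"ty": 1,"gripper": 0.6},
    {"ty": 1,"gripper": 0.6},
    {"ty": 1,"gripper": 0.6},
    {"ty": 1,"gripper": 0.6},
    {"ty": 1,"gripper": 0.6},
    {"ty": 1,"gripper": 0.6},
    {"ty": 1,"gripper": 0.6}
  ]
}}

```text
schema error: expected keys tx, ty, tz, yaw, gripper
```

{"fn": "arm_command", "kwargs": {
  "series": [
    {"ty": 1,"gripper": 0.6},
    {"ty": 1,"gripper": 0.6},
    {"ty": 1,"gripper": 0.6},
    {"ty": 1,"gripper": 0.6},
    {"ty": 1,"gripper": 0.6},
    {"ty": 1,"gripper": 0.6},
    {"ty": 1,"gripper": 0.6},
    {"ty": 1,"gripper": 0.6},
    {"ty": 1,"gripper": 0.6},
    {"ty": 1,"gripper": 0.6}
  ]
}}

```text
schema error: expected keys tx, ty, tz, yaw, gripper
```

{"fn": "arm_command", "kwargs": {
  "series": [
    {"ty": 1,"gripper": 0.6,"yaw": -0.29},
    {"ty": 1,"gripper": 0.6,"yaw": -0.29},
    {"ty": 1,"gripper": 0.6},
    {"ty": 1,"gripper": 0.6},
    {"ty": 1,"gripper": 0.6},
    {"ty": 1,"gripper": 0.6},
    {"ty": 1,"gripper": 0.6},
    {"ty": 1,"gripper": 0.6},
    {"ty": 1,"gripper": 0.6},
    {"ty": 1,"gripper": 0.6}
  ]
}}

```text
schema error: expected keys tx, ty, tz, yaw, gripper
```

{"fn": "arm_command", "kwargs": {
  "series": [
    {"ty": 1,"gripper": 0.6},
    {"ty": 1,"gripper": 0.6},
    {"ty": 1,"gripper": 0.6},
    {"ty": 1,"gripper": 0.6},
    {"ty": 0.5,"gripper": 0.6},
    {"gripper": 0.6},
    {"gripper": 0.6}
  ]
}}

```text
schema error: expected keys tx, ty, tz, yaw, gripper
```

All five keys are required.

{"fn": "arm_command", "kwargs": {
  "series": [
    {"tx": 0.97,"ty": 0.58,"tz": 0,"yaw": 0,"gripper": 0.6},
    {"tx": 0.97,"ty": 0.58,"tz": 0,"yaw": 0,"gripper": 0.6},
    {"tx": 0.97,"ty": 0.58,"tz": 0,"yaw": 0,"gripper": 0.6},
    {"tx": 0.97,"ty": 0.58,"tz": 0,"yaw": 0,"gripper": 0.6},
    {"tx": 0.97,"ty": 0.58,"tz": 0,"yaw": 0,"gripper": 0.6},
    {"tx": 0.97,"ty": 0.58,"tz": 0,"yaw": 0,"gripper": 0.6},
    {"tx": 0.97,"ty": 0.58,"tz": 0,"yaw": 0,"gripper": 0.6},
    {"tx": 0.97,"ty": 0.58,"tz": 0,"yaw": 0,"gripper": 0.6},
    {"tx": 0.97,"ty": 0.58,"tz": 0,"yaw": 0,"gripper": 0.6},
    {"tx": 0.97,"ty": 0.58,"tz": 0,"yaw": 0,"gripper": 0.6}
  ]
}}

```text
t: 1.35
eef_pos: [344.7, -490.1, 231.0]
tool_rot: [0.993, 0.121, -0.0, -0.0]
ft_force: [-0.1, -0.7, -0.1]
width: 0.6
finger_force: 0.0
```

{"fn": "arm_command", "kwargs": {
  "series": [
    {"tx": 0.97,"ty": 0.58,"tz": 0,"yaw": 0,"gripper": 0.6},
    {"tx": 0.97,"ty": 0.58,"tz": 0,"yaw": 0,"gripper": 0.6},
    {"tx": 0.97,"ty": 0.58,"tz": 0,"yaw": 0,"gripper": 0.6},
    {"tx": 0.97,"ty": 0.58,"tz": 0,"yaw": 0,"gripper": 0.6},
    {"tx": 0.97,"ty": 0.58,"tz": 0,"yaw": 0,"gripper": 0.6},
    {"tx": 0.97,"ty": 0.58,"tz": 0,"yaw": 0,"gripper": 0.6},
    {"tx": 0.97,"ty": 0.58,"tz": 0,"yaw": 0,"gripper": 0.6},
    {"tx": 0.97,"ty": 0.58,"tz": 0,"yaw": 0,"gripper": 0.6},
    {"tx": 0,"ty": 1,"tz": 0,"yaw": 0,"gripper": 0.6},
    {"tx": 0,"ty": 1,"tz": 0,"yaw": 0,"gripper": 0.6}
  ]
}}

```text
t: 2.6
eef_pos: [499.2, -356.6, 231.1]
tool_rot: [0.993, 0.121, -0.0, -0.0]
ft_force: [-1.2, -0.5, -0.2]
width: 0.599
finger_force: 0.0
```

{"fn": "arm_command", "kwargs": {
  "series": [
    {"tx": 0,"ty": 1,"tz": 0,"yaw": 0,"gripper": 0.6},
    {"tx": 0,"ty": 1,"tz": 0,"yaw": 0,"gripper": 0.6},
    {"tx": 0,"ty": 1,"tz": 0,"yaw": 0,"gripper": 0.6},
    {"tx": 0,"ty": 1,"tz": 0,"yaw": 0,"gripper": 0.6},
    {"tx": 0,"ty": 1,"tz": 0,"yaw": 0,"gripper": 0.6},
    {"tx": 0,"ty": 1,"tz": 0,"yaw": 0,"gripper": 0.6},
    {"tx": 0,"ty": 1,"tz": 0,"yaw": 0,"gripper": 0.6},
    {"tx": 0,"ty": 1,"tz": 0,"yaw": 0,"gripper": 0.6},
    {"tx": 0,"ty": 1,"tz": 0,"yaw": 0,"gripper": 0.6},
    {"tx": 0,"ty": 1,"tz": 0,"yaw": 0,"gripper": 0.6}
  ]
}}

```text
t: 3.85
eef_pos: [499.3, -156.6, 231.3]
tool_rot: [0.993, 0.121, 0.0, 0.0]
ft_force: [0.7, -0.4, 0.8]
width: 0.602
finger_force: 0.0
```

{"fn": "arm_command", "kwargs": {
  "series": [
    {"tx": 0,"ty": 1,"tz": 0,"yaw": -0.29,"gripper": 0.6},
    {"tx": 0,"ty": 1,"tz": 0,"yaw": -0.29,"gripper": 0.6},
    {"tx": 0,"ty": 1,"tz": 0,"yaw": 0,"gripper": 0.6},
    {"tx": 0,"ty": 1,"tz": 0,"yaw": 0,"gripper": 0.6},
    {"tx": 0,"ty": 1,"tz": 0,"yaw": 0,"gripper": 0.6},
    {"tx": 0,"ty": 1,"tz": 0,"yaw": 0,"gripper": 0.6},
    {"tx": 0,"ty": 1,"tz": 0,"yaw": 0,"gripper": 0.6},
    {"tx": 0,"ty": 1,"tz": 0,"yaw": 0,"gripper": 0.6},
    {"tx": 0,"ty": 1,"tz": 0,"yaw": 0,"gripper": 0.6},
    {"tx": 0,"ty": 1,"tz": 0,"yaw": 0,"gripper": 0.6}
  ]
}}

```text
t: 5.1
eef_pos: [499.1, 43.4, 231.3]
tool_rot: [0.997, 0.081, 0.0, -0.0]
ft_force: [-0.2, -0.5, 0.9]
width: 0.598
finger_force: 0.0
```

{"fn": "arm_command", "kwargs": {
  "series": [
    {"tx": 0,"ty": 1,"tz": 0,"yaw": 0,"gripper": 0.6},
    {"tx": 0,"ty": 1,"tz": 0,"yaw": 0,"gripper": 0.6},
    {"tx": 0,"ty": 1,"tz": 0,"yaw": 0,"gripper": 0.6},
    {"tx": 0,"ty": 1,"tz": 0,"yaw": 0,"gripper": 0.6},
    {"tx": 0,"ty": 1,"tz": 0,"yaw": 0,"gripper": 0.6},
    {"tx": 0,"ty": 1,"tz": 0,"yaw": 0,"gripper": 0.6},
    {"tx": 0,"ty": 1,"tz": 0,"yaw": 0,"gripper": 0.6},
    {"tx": 0,"ty": 1,"tz": 0,"yaw": 0,"gripper": 0.6},
    {"tx": 0,"ty": 1,"tz": 0,"yaw": 0,"gripper": 0.6},
    {"tx": 0,"ty": 1,"tz": 0,"yaw": 0,"gripper": 0.6}
  ]
}}

```text
t: 6.35
eef_pos: [499.3, 243.5, 231.3]
tool_rot: [0.997, 0.081, -0.0, -0.0]
ft_force: [-0.5, 0.1, 0.6]
width: 0.601
finger_force: 0.0
```

{"fn": "arm_command", "kwargs": {
  "series": [
    {"tx": 0.25,"ty": 1,"tz": 0,"yaw": 0,"gripper": 0.6},
    {"tx": 0,"ty": 1,"tz": 0,"yaw": 0,"gripper": 0.6},
    {"tx": 0,"ty": 1,"tz": 0,"yaw": 0,"gripper": 0.6},
    {"tx": 0,"ty": 1,"tz": -0.5,"yaw": 0,"gripper": 0.6},
    {"tx": 0,"ty": 1,"tz": -1,"yaw": 0,"gripper": 0.6},
    {"tx": 0,"ty": 0.72,"tz": -1,"yaw": 0,"gripper": 0.6},
    {"tx": 0,"ty": 0,"tz": -1,"yaw": 0,"gripper": 0.6},
    {"tx": 0,"ty": 0,"tz": -1,"yaw": 0,"gripper": 0.6},
    {"tx": 0,"ty": 0,"tz": -1,"yaw": 0,"gripper": 0.6},
    {"tx": 0,"ty": 0,"tz": -1,"yaw": 0,"gripper": 0.6}
  ]
}}

```text
t: 7.6
eef_pos: [504.3, 356.6, 99.8]
tool_rot: [0.997, 0.081, -0.0, 0.0]
ft_force: [0.7, 0.1, -0.1]
width: 0.598
finger_force: 0.0
```

```bash
python3 - <<'E'
from h import *
c=grab('scene');cv2.imwrite('pics/s1.png',cv2.resize(c['pixels'][100:250,300:500,::-1],(800,600),interpolation=cv2.INTER_CUBIC))
E
```

```text
(no output)
```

View pics/s1.png

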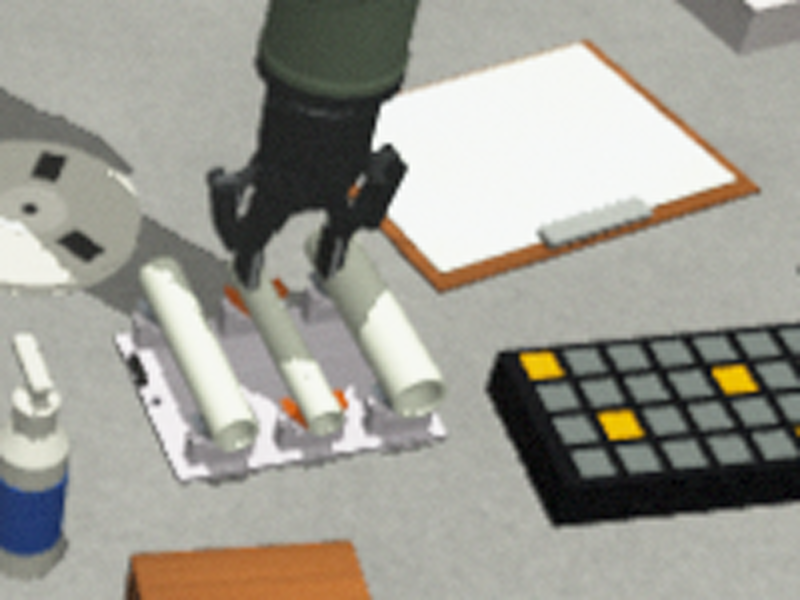

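The fingertips at crop (250,275) and (325,270) straddle the middle tube. Descending.

{"fn": "arm_command", "kwargs": {
  "series": [
    {"tx": 0,"ty": 0,"tz": 0,"yaw": 0,"gripper": 0.6},
    {"tx": 0,"ty": 0,"tz": -0.6,"yaw": 0,"gripper": 0.6},
    {"tx": 0,"ty": 0,"tz": -0.6,"yaw": 0,"gripper": 0.6}
  ]
}}

```text
t: 8.02
eef_pos: [504.6, 356.6, 77.0]
tool_rot: [0.997, 0.081, 0.0, -0.0]
ft_force: [-0.2, -0.5, -0.5]
width: 0.598
finger_force: 0.0
```

{"fn": "arm_command", "kwargs": {
  "series": [
    {"tx": 0,"ty": 0,"tz": -0.6,"yaw": 0,"gripper": 0.6},
    {"tx": 0,"ty": 0,"tz": -0.6,"yaw": 0,"gripper": 0.6},
    {"tx": 0,"ty": 0,"tz": -0.6,"yaw": 0,"gripper": 0.6}
  ]
}}

```text
t: 8.4
eef_pos: [504.4, 356.5, 40.4]
tool_rot: [0.997, 0.081, -0.0, 0.0]
ft_force: [-0.7, 0.2, -0.8]
width: 0.6
finger_force: 0.0
```

{"fn": "arm_command", "kwargs": {
  "series": [
    {"tx": 0,"ty": 0,"tz": -0.5,"yaw": 0,"gripper": 0.45},
    {"tx": 0,"ty": 0,"tz": 0,"yaw": 0,"gripper": 0.38},
    {"tx": 0,"ty": 0,"tz": 0,"yaw": 0,"gripper": 0.34},
    {"tx": 0,"ty": 0,"tz": 0,"yaw": 0,"gripper": 0.34}
  ]
}}

```text
t: 8.9
eef_pos: [504.1, 357.5, 31.8]
tool_rot: [0.997, 0.081, 0.0, -0.001]
ft_force: [-3.6, 4.5, 1.7]
width: 0.34
finger_force: 2.5
```

{"fn": "arm_command", "kwargs": {
  "series": [
    {"tx": -0.02,"ty": 0.1,"tz": -0.1,"yaw": 0,"gripper": 0.34},
    {"tx": 0,"ty": 0,"tz": 0,"yaw": 0,"gripper": 0.34}
  ]
}}

```text
t: 9.15
eef_pos: [504.2, 358.4, 29.4]
tool_rot: [0.997, 0.081, 0.0, 0.0]
ft_force: [0.4, -0.4, 0.5]
width: 0.339
finger_force: 0.0
```

{"fn": "arm_command", "kwargs": {
  "series": [
    {"tx": 0,"ty": 0,"tz": 0,"yaw": 0,"gripper": 0.32},
    {"tx": 0,"ty": 0,"tz": 0,"yaw": 0,"gripper": 0.31}
  ]
}}

```text
t: 9.4
eef_pos: [504.1, 359.3, 29.6]
tool_rot: [0.997, 0.081, 0.0, -0.001]
ft_force: [-1.9, 4.9, 1.6]
width: 0.31
finger_force: 2.7
```

{"fn": "arm_command", "kwargs": {
  "series": [
    {"tx": 0,"ty": 0,"tz": 0,"yaw": 0,"gripper": 0.3},
    {"tx": 0,"ty": 0,"tz": 0,"yaw": 0,"gripper": 0.3}
  ]
}}

```text
t: 9.65
eef_pos: [504.0, 359.6, 29.7]
tool_rot: [0.997, 0.081, 0.0, -0.001]
ft_force: [-2.4, 6.2, 1.6]
width: 0.302
finger_force: 5.9
```

{"fn": "arm_command", "kwargs": {
  "series": [
    {"tx": 0,"ty": 0.06,"tz": 0,"yaw": 0,"gripper": 0.295},
    {"tx": 0,"ty": 0,"tz": 0,"yaw": 0,"gripper": 0.295}
  ]
}}

```text
t: 9.9
eef_pos: [504.0, 359.8, 29.6]
tool_rot: [0.997, 0.081, 0.0, 0.0]
ft_force: [-3.5, 0.7, 5.9]
width: 0.294
finger_force: 14.0
```

{"fn": "arm_command", "kwargs": {
  "series": [
    {"tx": 0,"ty": 0,"tz": 0,"yaw": 0,"gripper": 0.285},
    {"tx": 0,"ty": 0,"tz": 0,"yaw": 0,"gripper": 0.285}
  ]
}}

```text
t: 10.15
eef_pos: [504.1, 359.8, 29.7]
tool_rot: [0.997, 0.081, 0.0, -0.0]
ft_force: [-3.7, 1.4, 6.5]
width: 0.292
finger_force: 31.4
```

Gripped at 31 N. Lifting gently.

{"fn": "arm_command", "kwargs": {
  "series": [
    {"tx": 0,"ty": 0,"tz": 0.15,"yaw": 0,"gripper": 0.285},
    {"tx": 0,"ty": 0,"tz": 0.3,"yaw": 0,"gripper": 0.285},
    {"tx": 0,"ty": 0,"tz": 0.55,"yaw": 0,"gripper": 0.285},
    {"tx": 0,"ty": 0,"tz": 1,"yaw": 0,"gripper": 0.285}
  ]
}}

```text
t: 10.65
eef_pos: [503.9, 359.5, 70.1]
tool_rot: [0.997, 0.081, -0.0, 0.0]
ft_force: [0.8, -0.1, -0.9]
width: 0.292
finger_force: 31.1
```

{"fn": "arm_command", "kwargs": {
  "series": [
    {"tx": 0,"ty": 0,"tz": 1,"yaw": 0,"gripper": 0.285},
    {"tx": -0.25,"ty": 0,"tz": 1,"yaw": 0,"gripper": 0.285},
    {"tx": -0.5,"ty": 0,"tz": 1,"yaw": 0,"gripper": 0.285},
    {"tx": -0.5,"ty": -0.4,"tz": 1,"yaw": 0,"gripper": 0.285},
    {"tx": 0,"ty": -0.8,"tz": 0,"yaw": 0.23,"gripper": 0.285},
    {"tx": 0,"ty": -0.8,"tz": 0,"yaw": 0.2,"gripper": 0.285},
    {"tx": 0,"ty": -1,"tz": 0,"yaw": 0,"gripper": 0.285},
    {"tx": 0,"ty": -1,"tz": 0,"yaw": 0,"gripper": 0.285},
    {"tx": 0,"ty": -1,"tz": 0,"yaw": 0,"gripper": 0.285},
    {"tx": 0,"ty": -1,"tz": 0,"yaw": 0,"gripper": 0.285}
  ]
}}

```text
t: 11.9
eef_pos: [479.0, 238.3, 149.4]
tool_rot: [0.994, 0.11, 0.0, 0.0]
ft_force: [0.3, 0.1, -2.4]
width: 0.292
finger_force: 31.1
```

{"fn": "arm_command", "kwargs": {
  "series": [
    {"tx": 0,"ty": -1,"tz": 0,"yaw": 0,"gripper": 0.285},
    {"tx": 0,"ty": -1,"tz": 0,"yaw": 0,"gripper": 0.285},
    {"tx": 0,"ty": -1,"tz": 0,"yaw": 0,"gripper": 0.285},
    {"tx": 0,"ty": -1,"tz": 0,"yaw": 0,"gripper": 0.285},
    {"tx": 0,"ty": -1,"tz": 0,"yaw": 0,"gripper": 0.285},
    {"tx": 0,"ty": -1,"tz": 0,"yaw": 0,"gripper": 0.285},
    {"tx": 0,"ty": -1,"tz": 0,"yaw": 0,"gripper": 0.285},
    {"tx": 0,"ty": -1,"tz": 0,"yaw": 0,"gripper": 0.285},
    {"tx": 0,"ty": -1,"tz": 0,"yaw": 0,"gripper": 0.285},
    {"tx": 0,"ty": -1,"tz": 0,"yaw": 0,"gripper": 0.285}
  ]
}}

```text
t: 13.15
eef_pos: [478.9, 38.5, 149.3]
tool_rot: [0.994, 0.111, 0.0, -0.0]
ft_force: [-0.4, -1.0, -0.7]
width: 0.295
finger_force: 31.1
```

{"fn": "arm_command", "kwargs": {
  "series": [
    {"tx": 0,"ty": -1,"tz": 0,"yaw": 0,"gripper": 0.285},
    {"tx": 0,"ty": -1,"tz": 0,"yaw": 0,"gripper": 0.285},
    {"tx": 0,"ty": -1,"tz": -0.65,"yaw": 0,"gripper": 0.285},
    {"tx": 0.2,"ty": -1,"tz": -1,"yaw": 0,"gripper": 0.285},
    {"tx": 0.3,"ty": -0.6,"tz": -1,"yaw": 0,"gripper": 0.285},
    {"tx": 0.25,"ty": -0.26,"tz": -1,"yaw": 0,"gripper": 0.285},
    {"tx": 0,"ty": 0,"tz": -0.6,"yaw": 0,"gripper": 0.285},
    {"tx": 0,"ty": 0,"tz": -0.4,"yaw": 0,"gripper": 0.285},
    {"tx": 0,"ty": 0,"tz": 0,"yaw": 0,"gripper": 0.285}
  ]
}}

```text
t: 14.28
eef_pos: [493.7, -57.2, 56.0]
tool_rot: [0.994, 0.111, -0.0, -0.0]
ft_force: [0.5, 0.5, -0.1]
width: 0.298
finger_force: 31.2
```

```bash
cat > rel.py <<'E'
import sys
for _ in (0,):
    from h import *
    for n in('top','scene'): grab(n)
from fit import *
s=manip.read_state();print(s['eef_pos'].round(1),s['ft_force'].round(1))
tp=s['eef_pos'][:2];yw=2*np.arctan2(s['tool_rot'][1],s['tool_rot'][0]);print('toolyaw',round(yw,4))
e=np.array([np.cos(yw),np.sin(yw)]);nrm=np.array([-e[1],e[0]])
for k in 'TS':
    P,c=near(k,tp[0],tp[1],130,60,60,100)
    c=c.mean(1);ss=(P[:,:2]-tp)@e;q=(P[:,:2]-tp)@nrm
    for nm,m in (('fwd',(ss>22)&(ss<97)),('rear',(ss<-20)&(ss>-85))):
        m&=(c>110)&(abs(q)<20);A=P[m]
        if len(A)<20: print(k,nm,len(A));continue
        def f(p):
            t=(A[:,:2]-tp)@e;return np.hypot((A[:,:2]-tp)@nrm-p[0],A[:,2]-p[1])-13
        r=least_squares(f,[0,70],loss='soft_l1',f_scale=2)
        print(k,nm,m.sum(),'lat,z',r.x.round(2),'s',np.percentile(ss[m],[0,2,50,98,100]).round(1))
E
python3 rel.py; python3 - <<'E'
from fit import *
z=lambda a,x,y,w,h:cv2.resize(a[y:y+h,x:x+w,::-1],(400,600),interpolation=cv2.INTER_CUBIC)
cv2.imwrite('pics/g1.png',np.hstack([z(C['T'],240,100,80,120),z(C['S'],205,140,80,120)]))
E
```

```text
[494.2 -57.3  56.7] [-0.9  0.8 -1.5]
toolyaw 0.2222
T fwd 0
T rear 0
S fwd 206 lat,z [-1.14 73.78] s [23.8 25.2 70.  95.9 96.8]
S rear 17
```

View pics/g1.png

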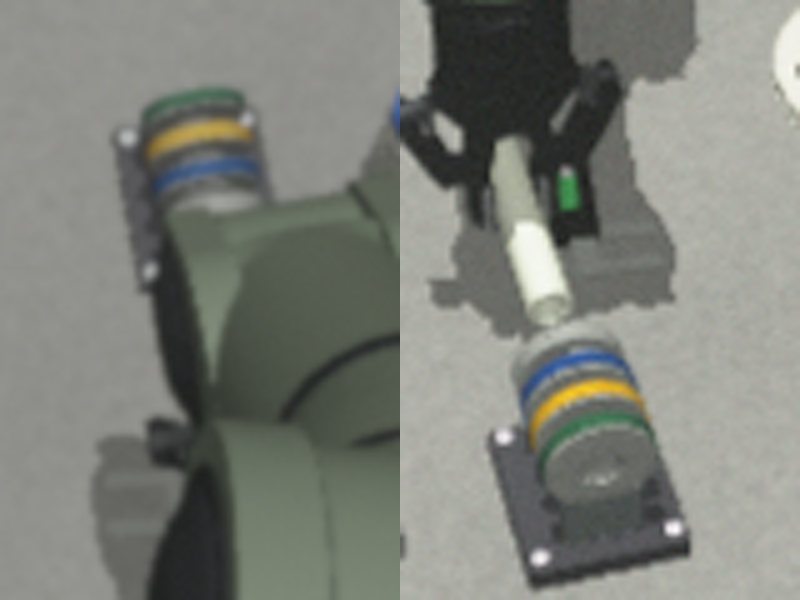

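The scene view shows the tube tip at about (548,310), level with the ring axis and just short of the plain ring. The top view is blocked by the arm. I'll refine the relative offset with averaged scene frames.

```bash
cat > rel2.py <<'E'
from h import *
from scipy.optimize import least_squares
ps=[];cs=manip.capture('scene');L=[cs]+[manip.capture('scene') for _ in range(4)]
cs['range_z']=np.median([c['range_z'] for c in L],0);np.savez('savg.npz',**cs)
w=cloud(cs);col=cs['pixels'].astype(float).mean(2)
s=manip.read_state();tp=s['eef_pos'][:2];print(s['eef_pos'].round(1),s['ft_force'].round(1))
Y=.222;e=np.array([np.cos(Y),np.sin(Y)]);n=np.array([-e[1],e[0]]);m0=np.array([626.,-29.])
S=(w[...,:2]-m0)@e;Q=(w[...,:2]-m0)@n;Z=w[...,2]
def fit(mask,R,yaw):
    a,q,z=S[mask],Q[mask],Z[mask];am=a.mean()
    f=lambda p:np.hypot(q-p[0]-(p[2]*(a-am) if yaw else 0),z-p[1]-(p[3]*(a-am) if yaw else 0))-R
    r=least_squares(f,[0,75,0,0],loss='soft_l1',f_scale=1)
    print(len(a),'s',np.percentile(a,[0,2,98,100]).round(1),'lat,z,dyaw,pitch',r.x.round(3),'at',am.round(1),'rms',np.sqrt((r.fun**2).mean()).round(2))
tip=(tp-m0)@e+95
fit((S>tip-75)&(S<min(tip-3,-2))&(abs(Q)<18)&(Z>60)&(Z<95)&(col>95),13,True)
for z0 in(85,90):
    fit((S>0)&(S<78)&(abs(Q)<31)&(Z>z0)&(Z<112),31,False)
E
python3 rel2.py
```

```text
[494.2 -57.5  56.7] [ 0.4 -0.  -0.9]
183 s [-113.7 -113.5  -43.9  -42.8] lat,z,dyaw,pitch [ 1.3900e-01  7.4054e+01 -1.0000e-02  1.8000e-02] at -75.5 rms 1.4
470 s [ 1.5  3.8 77.7 78. ] lat,z,dyaw,pitch [-0.156 72.109  0.     0.   ] at 42.8 rms 3.94
404 s [ 1.5  3.8 77.5 78. ] lat,z,dyaw,pitch [-0.156 72.379  0.     0.   ] at 42.2 rms 3.54
```

Lateral and yaw errors are under 1 mm and 0.01 rad. Feeding in.

{"fn": "arm_command", "kwargs": {
  "series": [
    {"tx": 0.488,"ty": 0.11,"tz": 0,"yaw": 0,"gripper": 0.285},
    {"tx": 0.488,"ty": 0.11,"tz": 0,"yaw": 0,"gripper": 0.285},
    {"tx": 0.488,"ty": 0.11,"tz": 0,"yaw": 0,"gripper": 0.285},
    {"tx": 0.244,"ty": 0.055,"tz": 0,"yaw": 0,"gripper": 0.285},
    {"tx": 0.244,"ty": 0.055,"tz": 0,"yaw": 0,"gripper": 0.285},
    {"tx": 0.244,"ty": 0.055,"tz": 0,"yaw": 0,"gripper": 0.285},
    {"tx": 0.244,"ty": 0.055,"tz": 0,"yaw": 0,"gripper": 0.285}
  ]
}}

```text
t: 15.5
eef_pos: [543.1, -46.4, 56.3]
tool_rot: [0.994, 0.111, -0.0, 0.0]
ft_force: [-0.7, 0.7, -0.6]
width: 0.295
finger_force: 31.2
```

{"fn": "arm_command", "kwargs": {
  "series": [
    {"tx": 0.244,"ty": 0.055,"tz": 0,"yaw": 0,"gripper": 0.285},
    {"tx": 0.146,"ty": 0.033,"tz": 0,"yaw": 0,"gripper": 0.285},
    {"tx": 0,"ty": 0,"tz": 0,"yaw": 0,"gripper": 0.285}
  ]
}}

```text
t: 15.88
eef_pos: [550.7, -44.6, 56.2]
tool_rot: [0.994, 0.111, 0.0, -0.0]
ft_force: [-0.6, 0.4, 0.0]
width: 0.286
finger_force: 31.2
```

```bash
python3 rel2.py; python3 - <<'E'
from h import *
c=np.load('savg.npz');cv2.imwrite('pics/g2.png',cv2.resize(c['pixels'][160:260,200:300,::-1],(600,600),interpolation=cv2.INTER_CUBIC))
E
```

```text
[550.5 -44.8  56.3] [ 0.2  0.2 -1.5]
102 s [-56.8 -55.6 -18.1 -17.3] lat,z,dyaw,pitch [-8.9000e-02  7.3297e+01 -4.0000e-03 -6.0000e-03] at -36.7 rms 0.98
467 s [ 1.5  3.9 77.6 77.9] lat,z,dyaw,pitch [-0.322 72.089  0.     0.   ] at 41.9 rms 4.01
399 s [ 1.5  3.8 77.5 77.9] lat,z,dyaw,pitch [-0.196 72.356  0.     0.   ] at 42.3 rms 3.48
```

View pics/g2.png

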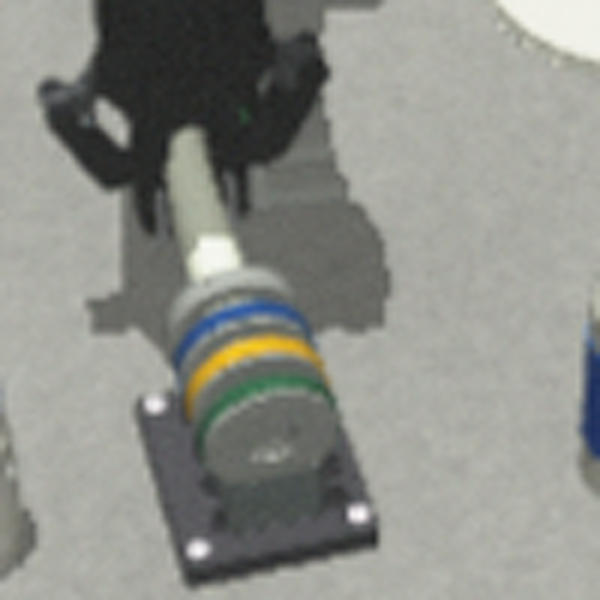

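The tube tip is inside the plain ring at about (215,265), centred and with no contact. Continuing in small steps.

{"fn": "arm_command", "kwargs": {
  "series": [
    {"tx": 0.122,"ty": 0.0275,"tz": 0,"yaw": 0,"gripper": 0.285},
    {"tx": 0.122,"ty": 0.0275,"tz": 0,"yaw": 0,"gripper": 0.285},
    {"tx": 0.122,"ty": 0.0275,"tz": 0,"yaw": 0,"gripper": 0.285}
  ]
}}

```text
t: 16.5
eef_pos: [558.2, -43.0, 56.3]
tool_rot: [0.994, 0.111, 0.0, -0.0]
ft_force: [-0.9, -0.2, -0.8]
width: 0.29
finger_force: 31.2
```

{"fn": "arm_command", "kwargs": {
  "series": [
    {"tx": 0.146,"ty": 0.033,"tz": 0,"yaw": 0,"gripper": 0.285},
    {"tx": 0.146,"ty": 0.033,"tz": 0,"yaw": 0,"gripper": 0.285},
    {"tx": 0.146,"ty": 0.033,"tz": 0,"yaw": 0,"gripper": 0.285},
    {"tx": 0.146,"ty": 0.033,"tz": 0,"yaw": 0,"gripper": 0.285}
  ]
}}

```text
t: 17.0
eef_pos: [569.8, -40.4, 56.3]
tool_rot: [0.994, 0.111, -0.0, -0.0]
ft_force: [0.2, 0.0, -2.0]
width: 0.293
finger_force: 31.2
```

{"fn": "arm_command", "kwargs": {
  "series": [
    {"tx": 0.098,"ty": 0.022,"tz": 0,"yaw": 0,"gripper": 0.285},
    {"tx": 0.098,"ty": 0.022,"tz": 0,"yaw": 0,"gripper": 0.285}
  ]
}}

```text
t: 17.25
eef_pos: [573.6, -39.5, 56.2]
tool_rot: [0.994, 0.111, -0.0, 0.0]
ft_force: [-0.1, 0.3, -0.9]
width: 0.291
finger_force: 31.2
```

{"fn": "arm_command", "kwargs": {
  "series": [
    {"tx": 0.098,"ty": 0.022,"tz": 0,"yaw": 0,"gripper": 0.285},
    {"tx": 0.098,"ty": 0.022,"tz": 0,"yaw": 0,"gripper": 0.285}
  ]
}}

```text
t: 17.5
eef_pos: [577.5, -38.7, 56.3]
tool_rot: [0.994, 0.111, -0.0, 0.0]
ft_force: [0.0, 0.5, -1.7]
width: 0.293
finger_force: 31.2
```

{"fn": "arm_command", "kwargs": {
  "series": [
    {"tx": 0.098,"ty": 0.022,"tz": 0,"yaw": 0,"gripper": 0.285},
    {"tx": 0.049,"ty": 0.011,"tz": 0,"yaw": 0,"gripper": 0.285}
  ]
}}

```text
t: 17.75
eef_pos: [580.5, -37.9, 56.3]
tool_rot: [0.994, 0.111, 0.0, -0.0]
ft_force: [0.2, 0.7, -1.1]
width: 0.292
finger_force: 31.2
```

{"fn": "arm_command", "kwargs": {
  "series": [
    {"tx": 0.098,"ty": 0.022,"tz": 0,"yaw": 0,"gripper": 0.285},
    {"tx": 0.098,"ty": 0.022,"tz": 0,"yaw": 0,"gripper": 0.285}
  ]
}}

```text
t: 18.0
eef_pos: [584.4, -37.1, 56.3]
tool_rot: [0.994, 0.111, -0.0, -0.0]
ft_force: [0.1, 0.1, -2.7]
width: 0.292
finger_force: 31.2
```

{"fn": "arm_command", "kwargs": {
  "series": [
    {"tx": 0.098,"ty": 0.022,"tz": 0,"yaw": 0,"gripper": 0.285},
    {"tx": 0.098,"ty": 0.022,"tz": 0,"yaw": 0,"gripper": 0.285}
  ]
}}

```text
t: 18.25
eef_pos: [588.4, -36.2, 56.3]
tool_rot: [0.994, 0.111, 0.0, -0.0]
ft_force: [0.3, -1.4, -0.6]
width: 0.292
finger_force: 31.2
```

{"fn": "arm_command", "kwargs": {
  "series": [
    {"tx": 0.098,"ty": 0.022,"tz": 0,"yaw": 0,"gripper": 0.285},
    {"tx": 0.049,"ty": 0.011,"tz": 0,"yaw": 0,"gripper": 0.285}
  ]
}}

```text
t: 18.5
eef_pos: [591.3, -35.5, 56.3]
tool_rot: [0.994, 0.111, -0.0, -0.0]
ft_force: [-0.2, 0.5, -1.0]
width: 0.288
finger_force: 31.2
```

Tip is at about s=60, with the green face at 66. Using 1 mm steps now.

{"fn": "arm_command", "kwargs": {
  "series": [
    {"tx": 0.049,"ty": 0.011,"tz": 0,"yaw": 0,"gripper": 0.285},
    {"tx": 0.049,"ty": 0.011,"tz": 0,"yaw": 0,"gripper": 0.285},
    {"tx": 0.049,"ty": 0.011,"tz": 0,"yaw": 0,"gripper": 0.285}
  ]
}}

```text
t: 18.88
eef_pos: [594.2, -34.9, 56.3]
tool_rot: [0.994, 0.111, -0.0, 0.0]
ft_force: [-0.0, 0.2, -0.8]
width: 0.291
finger_force: 31.2
```

{"fn": "arm_command", "kwargs": {
  "series": [
    {"tx": 0.049,"ty": 0.011,"tz": 0,"yaw": 0,"gripper": 0.285},
    {"tx": 0.049,"ty": 0.011,"tz": 0,"yaw": 0,"gripper": 0.285}
  ]
}}

```text
t: 19.12
eef_pos: [596.2, -34.5, 56.3]
tool_rot: [0.994, 0.111, 0.0, 0.0]
ft_force: [0.2, 0.1, -1.4]
width: 0.29
finger_force: 31.2
```

{"fn": "arm_command", "kwargs": {
  "series": [
    {"tx": 0.049,"ty": 0.011,"tz": 0,"yaw": 0,"gripper": 0.285},
    {"tx": 0,"ty": 0,"tz": 0,"yaw": 0,"gripper": 0.285}
  ]
}}

```text
t: 19.38
eef_pos: [597.1, -34.2, 56.3]
tool_rot: [0.994, 0.111, 0.0, -0.0]
ft_force: [-0.1, 0.2, -2.4]
width: 0.294
finger_force: 31.2
```

{"fn": "arm_command", "kwargs": {
  "series": [
    {"tx": 0.049,"ty": 0.011,"tz": 0,"yaw": 0,"gripper": 0.285},
    {"tx": 0,"ty": 0,"tz": 0,"yaw": 0,"gripper": 0.285}
  ]
}}

```text
t: 19.62
eef_pos: [597.7, -34.1, 56.1]
tool_rot: [0.994, 0.111, -0.0, 0.0]
ft_force: [-3.3, -0.6, -1.4]
width: 0.29
finger_force: 31.1
```

{"fn": "arm_command", "kwargs": {
  "series": [
    {"tx": 0.049,"ty": 0.011,"tz": 0,"yaw": 0,"gripper": 0.285},
    {"tx": 0,"ty": 0,"tz": 0,"yaw": 0,"gripper": 0.285}
  ]
}}

```text
t: 19.88
eef_pos: [597.7, -34.2, 55.8]
tool_rot: [0.994, 0.111, -0.001, 0.0]
ft_force: [-7.4, -1.2, -0.2]
width: 0.294
finger_force: 31.2
```

The green ring stopped it with about 7 N along the axis. Drawing it back straight.

{"fn": "arm_command", "kwargs": {
  "series": [
    {"tx": -0.098,"ty": -0.022,"tz": 0,"yaw": 0,"gripper": 0.285},
    {"tx": -0.146,"ty": -0.033,"tz": 0,"yaw": 0,"gripper": 0.285},
    {"tx": -0.244,"ty": -0.055,"tz": 0,"yaw": 0,"gripper": 0.285},
    {"tx": -0.244,"ty": -0.055,"tz": 0,"yaw": 0,"gripper": 0.285},
    {"tx": -0.244,"ty": -0.055,"tz": 0,"yaw": 0,"gripper": 0.285},
    {"tx": -0.244,"ty": -0.055,"tz": 0,"yaw": 0,"gripper": 0.285},
    {"tx": -0.244,"ty": -0.055,"tz": 0,"yaw": 0,"gripper": 0.285},
    {"tx": -0.488,"ty": -0.11,"tz": 0,"yaw": 0,"gripper": 0.285},
    {"tx": -0.488,"ty": -0.11,"tz": 0,"yaw": 0,"gripper": 0.285}
  ]
}}

```text
t: 21.0
eef_pos: [549.4, -45.0, 56.3]
tool_rot: [0.994, 0.111, -0.0, -0.0]
ft_force: [-0.1, 0.2, -0.8]
width: 0.291
finger_force: 31.2
```

{"fn": "arm_command", "kwargs": {
  "series": [
    {"tx": -0.488,"ty": -0.11,"tz": 0,"yaw": 0,"gripper": 0.285},
    {"tx": -0.488,"ty": -0.11,"tz": 0,"yaw": 0,"gripper": 0.285},
    {"tx": -0.488,"ty": -0.11,"tz": 0,"yaw": 0,"gripper": 0.285},
    {"tx": -0.976,"ty": -0.22,"tz": 0,"yaw": 0,"gripper": 0.285},
    {"tx": -0.78,"ty": -0.18,"tz": 0.3,"yaw": 0,"gripper": 0.285},
    {"tx": 0,"ty": 0,"tz": 1,"yaw": 0,"gripper": 0.285},
    {"tx": 0,"ty": -0.4,"tz": 1,"yaw": 0,"gripper": 0.285},
    {"tx": 0,"ty": -0.8,"tz": 0.7,"yaw": -0.5,"gripper": 0.285},
    {"tx": 0,"ty": -1,"tz": 0,"yaw": -0.5,"gripper": 0.285},
    {"tx": 0,"ty": -1,"tz": 0,"yaw": -0.5,"gripper": 0.285}
  ]
}}

```text
t: 22.25
eef_pos: [485.4, -125.2, 115.8]
tool_rot: [1.0, 0.003, -0.0, 0.0]
ft_force: [-0.7, -0.3, -1.8]
width: 0.292
finger_force: 31.2
```

{"fn": "arm_command", "kwargs": {
  "series": [
    {"tx": 0.4,"ty": -1,"tz": 0,"yaw": -0.41,"gripper": 0.285},
    {"tx": 0.5,"ty": -1,"tz": 0,"yaw": 0,"gripper": 0.285},
    {"tx": 0.5,"ty": -1,"tz": 0,"yaw": 0,"gripper": 0.285},
    {"tx": 0.5,"ty": -1,"tz": 0,"yaw": 0,"gripper": 0.285},
    {"tx": 0.5,"ty": -1,"tz": -0.5,"yaw": 0,"gripper": 0.285},
    {"tx": 0.25,"ty": -0.6,"tz": -1,"yaw": 0,"gripper": 0.285},
    {"tx": 0,"ty": 0,"tz": -1,"yaw": 0,"gripper": 0.285},
    {"tx": 0,"ty": 0,"tz": 0,"yaw": 0,"gripper": 0.285},
    {"tx": 0,"ty": 0,"tz": 0,"yaw": 0,"gripper": 0.285}
  ]
}}

```text
t: 23.38
eef_pos: [539.1, -235.7, 66.6]
tool_rot: [1.0, -0.023, 0.0, 0.0]
ft_force: [0.7, -0.0, -1.4]
width: 0.291
finger_force: 31.2
```

```bash
cat > rel3.py <<'E'
from h import *
from scipy.optimize import least_squares
L=[manip.capture('scene') for _ in range(5)];cs=L[0]
cs['range_z']=np.median([c['range_z'] for c in L],0)
w=cloud(cs);P=cs['pixels'].astype(float);col=P.mean(2)
s=manip.read_state();tp=s['eef_pos'][:2];Y=2*np.arctan2(s['tool_rot'][1],s['tool_rot'][0]);print(s['eef_pos'].round(1),s['ft_force'].round(1),'yaw',round(Y,4))
e=np.array([np.cos(Y),np.sin(Y)]);n=np.array([-e[1],e[0]])
S=(w[...,:2]-tp)@e;Q=(w[...,:2]-tp)@n;Z=w[...,2];za=s['eef_pos'][2]+18.7
sat=P.max(2)-P.min(2)
m=(S>22)&(S<96)&(abs(Q)<20)&(abs(Z-za-5)<14)&(col>95)&(sat<45);a,q,z=S[m],Q[m],Z[m];am=a.mean()
f=lambda p:np.hypot(q-p[0]-p[2]*(a-am),z-p[1])-13
r=least_squares(f,[0,za,0],loss='soft_l1',f_scale=1);print('tube',m.sum(),'lat,z,dyaw',r.x.round(3),'at',am.round(1),'end',np.percentile(a,[2,98]).round(1))
c=cs;cv2.imwrite('pics/c1.png',cv2.resize(c['pixels'][150:260,90:210,::-1],(720,660)[:2] and (654,600),interpolation=cv2.INTER_CUBIC))
E
python3 rel3.py
python3 - <<'E'
# empty-cradle reference from the first pictures: flank mid-points of V blocks in both cameras
from h import *
z=np.load('scene.npz')
E
```

```text
[ 539.1 -235.5   66.9] [-0.1  0.6 -0.8] yaw -0.0449
tube 216 lat,z,dyaw [-1.0460e+00  8.3864e+01 -1.0000e-03] at 62.9 end [24.9 95.4]
```

View pics/c1.png

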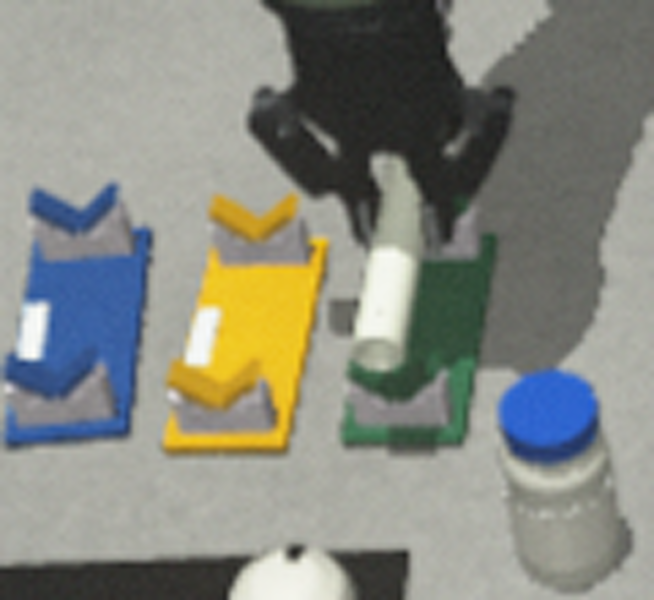

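The tube hovers over the green cradle with its end at about (381,352) and the far V block spanning roughly x 352–450. I'll check the lateral offset by ray intersection.

```bash
python3 - <<'E'
from fit import *
c=S
for n,x,y,z in [('tube end',381,352,85.5),('tubeL',357,350,85.5),('tubeR',406,347,85.5),('blkL',350,392,50),('blkR',450,372,50)]:
    print(n,ray(c,90+x/5.45-.5,150+y/5.45-.5,z).round(1))
d=dict(c);cv2.imwrite('pics/c2.png',cv2.resize(np.hstack([c['pixels'][180:240,140:190,::-1],cv2.imread('pics/c1.png')[:0].reshape(60,0,3) if 0 else manip.capture('scene')['pixels'][180:240,140:190,::-1]]),(800,480),interpolation=cv2.INTER_CUBIC))
E
```

```text
tube end [ 633.7 -238.1]
tubeL [ 631.7 -250.1]
tubeR [ 631.  -226.1]
blkL [ 627.6 -259.5]
blkR [ 616.7 -210.3]
```

View pics/c2.png

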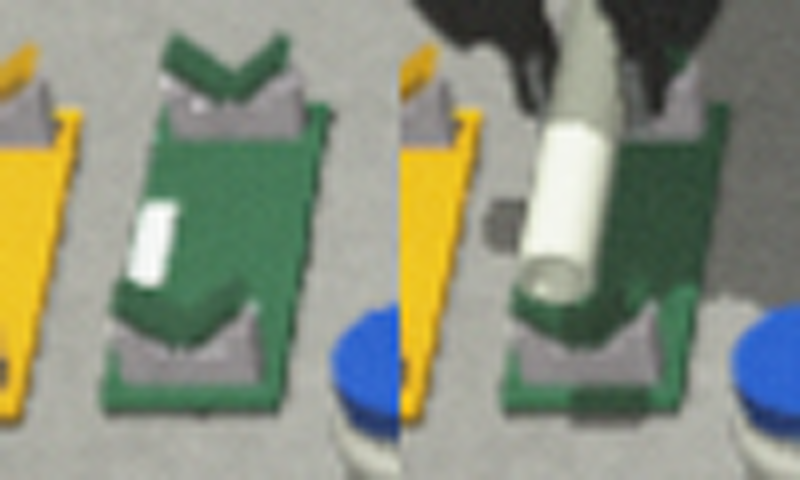

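The left panel is the empty cradle, with V vertices at (181,346) and (230,100). In the right panel the tube end is at (557,279).

```bash
python3 - <<'E'
from fit import *
R=lambda x,y,z:ray(S,140+x/8-.5,180+y/8-.5,z)
a,b=R(181,346,30),R(230,100,30);t=R(157,279,85.5)
d=a-b;y=np.arctan2(d[1],d[0]);n=np.array([-np.sin(y),np.cos(y)])
print(a.round(1),b.round(1),np.linalg.norm(d).round(1),'yaw',y.round(3),'tube end',t.round(1),'lat of tube',((t-a)@n).round(1))
e=d/np.linalg.norm(d);print('centre',(a-68*e).round(1),'lat of TCP',((np.array([539.1,-235.5])-a)@n).round(1))
E
```

```text
[ 616.  -240.5] [ 496.1 -233.7] 120.1 yaw -0.057 tube end [ 634.7 -238.8] lat of tube 2.8
centre [ 548.1 -236.7] lat of TCP 0.6
```

{"fn": "arm_command", "kwargs": {
  "series": [
    {"tx": 0,"ty": -0.05,"tz": -0.4,"yaw": 0,"gripper": 0.285},
    {"tx": 0,"ty": 0,"tz": -0.5,"yaw": 0,"gripper": 0.285},
    {"tx": 0,"ty": 0,"tz": -0.35,"yaw": 0,"gripper": 0.285},
    {"tx": 0,"ty": 0,"tz": -0.2,"yaw": 0,"gripper": 0.285},
    {"tx": 0,"ty": 0,"tz": -0.1,"yaw": 0,"gripper": 0.285},
    {"tx": 0,"ty": 0,"tz": -0.05,"yaw": 0,"gripper": 0.285}
  ]
}}

```text
t: 24.42
eef_pos: [538.9, -236.4, 34.3]
tool_rot: [1.0, -0.022, 0.0, -0.0]
ft_force: [0.1, -0.2, -0.7]
width: 0.294
finger_force: 31.2
```

{"fn": "arm_command", "kwargs": {
  "series": [
    {"tx": 0,"ty": 0,"tz": -0.06,"yaw": 0,"gripper": 0.285},
    {"tx": 0,"ty": 0,"tz": -0.05,"yaw": 0,"gripper": 0.285}
  ]
}}

```text
t: 24.68
eef_pos: [538.9, -236.5, 32.2]
tool_rot: [1.0, -0.022, 0.0, 0.0]
ft_force: [-0.4, 0.5, -0.9]
width: 0.297
finger_force: 31.2
```

{"fn": "arm_command", "kwargs": {
  "series": [
    {"tx": 0,"ty": 0,"tz": -0.05,"yaw": 0,"gripper": 0.285},
    {"tx": 0,"ty": 0,"tz": -0.03,"yaw": 0,"gripper": 0.285}
  ]
}}

```text
t: 24.92
eef_pos: [538.8, -236.4, 30.4]
tool_rot: [1.0, -0.022, -0.0, -0.0]
ft_force: [-0.1, 1.0, -0.7]
width: 0.293
finger_force: 31.2
```

{"fn": "arm_command", "kwargs": {
  "series": [
    {"tx": 0,"ty": 0,"tz": -0.03,"yaw": 0,"gripper": 0.285},
    {"tx": 0,"ty": 0,"tz": 0,"yaw": 0,"gripper": 0.285}
  ]
}}

```text
t: 25.18
eef_pos: [538.9, -236.5, 30.1]
tool_rot: [1.0, -0.022, 0.0, 0.0]
ft_force: [-0.4, 0.0, 3.9]
width: 0.295
finger_force: 31.7
```

Contact is light (about 5 N) and centred. Releasing gradually.

{"fn": "arm_command", "kwargs": {
  "series": [
    {"tx": 0,"ty": 0,"tz": 0,"yaw": 0,"gripper": 0.295},
    {"tx": 0,"ty": 0,"tz": 0,"yaw": 0,"gripper": 0.305},
    {"tx": 0,"ty": 0,"tz": 0,"yaw": 0,"gripper": 0.32},
    {"tx": 0,"ty": 0,"tz": 0,"yaw": 0,"gripper": 0.36},
    {"tx": 0,"ty": 0,"tz": 0,"yaw": 0,"gripper": 0.5},
    {"tx": 0,"ty": 0,"tz": 0,"yaw": 0,"gripper": 0.6},
    {"tx": 0,"ty": 0,"tz": 0,"yaw": 0,"gripper": 0.6}
  ]
}}

```text
t: 26.05
eef_pos: [538.8, -236.4, 29.9]
tool_rot: [1.0, -0.022, -0.0, -0.0]
ft_force: [-0.4, -0.2, -0.3]
width: 0.602
finger_force: 0.0
```

{"fn": "arm_command", "kwargs": {
  "series": [
    {"tx": 0,"ty": 0,"tz": 0.3,"yaw": 0,"gripper": 0.6},
    {"tx": 0,"ty": 0,"tz": 0.6,"yaw": 0,"gripper": 0.6},
    {"tx": 0,"ty": 0,"tz": 1,"yaw": 0,"gripper": 0.6},
    {"tx": 0,"ty": 0,"tz": 1,"yaw": 0,"gripper": 0.6},
    {"tx": 0,"ty": 0,"tz": 1,"yaw": 0,"gripper": 0.6},
    {"tx": -0.5,"ty": 0,"tz": 1,"yaw": 0,"gripper": 0.6},
    {"tx": -1,"ty": 0,"tz": 1,"yaw": 0,"gripper": 0.6},
    {"tx": -1,"ty": 0,"tz": 1,"yaw": 0,"gripper": 0.6},
    {"tx": -1,"ty": 0,"tz": 0.5,"yaw": 0,"gripper": 0.6},
    {"tx": 0,"ty": 0,"tz": 0,"yaw": 0,"gripper": 0.6}
  ]
}}

```text
t: 27.3
eef_pos: [468.3, -237.0, 180.0]
tool_rot: [1.0, -0.023, 0.001, 0.001]
ft_force: [0.4, 0.6, 0.1]
width: 0.605
finger_force: 0.0
```

```bash
python3 - <<'E'
from h import *
c=grab('scene');cv2.imwrite('pics/end.png',cv2.resize(c['pixels'][150:260,80:240,::-1],(800,550),interpolation=cv2.INTER_CUBIC))
from fit import *
P,cc=near('S',548,-238,110,26,33,90)
cc=cc;m=(cc.max(1)-cc.min(1)<40)&(cc.mean(1)>110);(d,y,z,r),e=cyl(P[m],np.array([548.,-238]),-.05,R=13)
s=(P[m][:,:2]-[548,-238])@[np.cos(y),np.sin(y)];print(m.sum(),d,y,z,np.percentile(s,[1,99]))
E
```

```text
474 0.4067843280744401 -0.04416945899118733 46.79203644098369 [-81.87336216  86.73705634]
```

View pics/end.png

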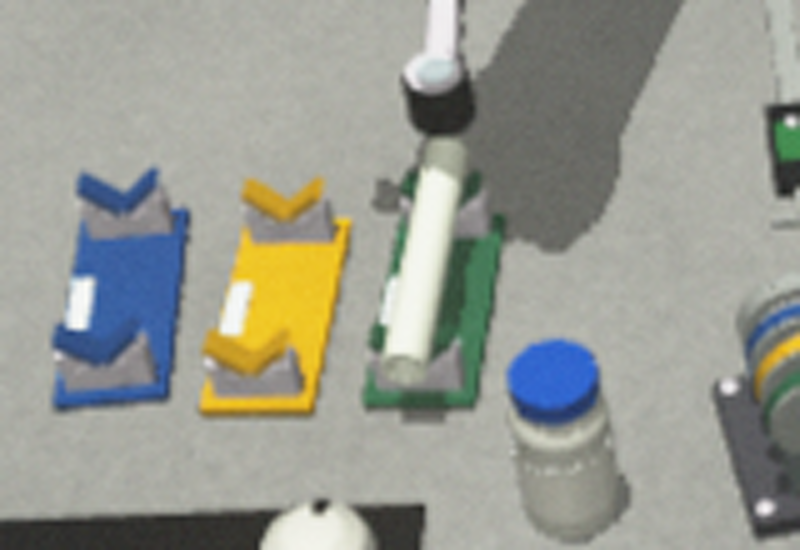

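The tube lies in both Vs of the green cradle, from about (440,150) to (403,368). Its fit is central, with yaw matching the cradle, and the gripper is clear. Handing in.

```bash
python3 -c "
from workcell import manip
print(manip.finish_job())"
```

```text
the job is handed in; nothing more can be done
None
```

The middle tube graded small: the green ring stopped it with about 7 N of contact. I laid it in the green cradle, released it and handed the job in; no verdict came back, and I didn't re-image the two outer tubes at the end.

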